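# Close the smoke alarm's battery drawer and test the alarm

### The arm

A 6-joint arm with a two-finger parallel gripper is mounted at the origin on the work surface. World frame = base frame: x ahead of the robot, y to its left, z up, the work surface at z = 0. Lengths are in m, angles in rad, forces in N, time in s.
With the tool pointing down it reaches from about 0.375 to 0.9 m from the base axis. Payload 3.1 kg.
Tool frame: the origin (TCP) lies on the centre line of the jaws, within the pads' length; the fingertips stand 19 mm ahead of it and the grasp point (between the pads) is the TCP (env.tcp_to_tips is the z of the fingertips in the tool frame, in m); z points along the fingers, x is the direction in which the jaws open and shut, and the axes are right-handed (so a half turn about z gives the same grasp; the last joint's range is limited). The gripper opens to 85 mm and grips with 20 to 120 N. Pads are 22 mm wide; open, the fingers measure 114 mm over their backs; the gripper's body (76 mm by 85 mm) begins 54 mm behind the grasp point. The pads swing forward as they close: fully open they stand 13 mm farther back than shut.
Start: joints at [1.171, 0.527, 1.433, -0, 1.181, -0.178], TCP at [0.137, 0.61, 0.222] pointing down, gripper open.
Joint ranges: [-3.08, 3.08], [-0.75, 2.2], [0.22, 2.44], [-1.43, 4.57], [0, 2.65], [-2.85, 2.85]. Speed limits (rad/s): [2.79, 2.79, 3.14, 3.14, 3.14, 3.14].

### API

Orientations are given as a unit quaternion [w, x, y, z].
In Python, from cell import status, imaging, order, env gives the robot as it stands. The module is installed in compiled form; this text tells all that it offers.
- The arm moves only by the shell command python3 -m handwheel 'ROWS'. ROWS is JSON, a list of rows, each an object of numbers: "tx", "ty", "tz": the shift along the world's x, y, z in cm; "wx", "wy", "wz": the turn, a rotation vector about the world's x, y, z in degrees; "jaw": the closure, from 0 (fully open) to 1 (shut). In form: [{"tx": .., "ty": .., "tz": .., "wx": .., "wy": .., "wz": .., "jaw": ..}, ...]. A call has 1 to 20 rows; each row shifts and turns the commanded pose from where the row before left it; what a row does not reach is not made up. A row lasts 1/10 s, in which the tool goes at most 50 mm and 8.59 degrees, less where a joint would pass 70% of its speed; a pose out of reach is approached as far as the arm can. A call is refused whole if a number of a shift passes 5 or a number of a turn 8.59, either way. A call with a gripper value outside its range is refused whole. The fingers move at their own pace and stop on an object; the grip force is fixed at half the most. Time passes only in rows, so rows that do not move let the fingers close. It gives the time, the measured TCP pose, the force and the opening at its end, in the units of the state.
- status.get_obs(): the state, without advancing time (a new reading comes with each control period).
- imaging.snapshot(name): name is "scene" or "top"; returns a dict with "pixels" (400x640x3 uint8, red, green, blue), "intrinsics" (3x3 intrinsics, pixels), "camera_from_world" (4x4, takes a point from world to camera coordinates). Camera axes: x right, y down, z forward; pixel columns grow to the right and rows downward; lengths in m; the calibration is good to about 2 mm. A picture is of the moment at which its call begins. There is no depth.
- order.finish_job(): hands the job in, once; it reports no verdict.
The state is a dict: "clock": time; "qpos": joint angles; "qvel": joint speeds; "joint_efforts": joint torques, N m; "tool_pos": TCP position; "tool_rot": TCP orientation; "wrist_force": force on the tool from outside, world axes, zero at the start; "wrist_torque": the same for the moment, N m; "width": finger opening in m.
Only numpy, scipy, OpenCV 4.12 (cv2) and the standard library are available. Lean on these libraries where they do the work, as an engineer would, in place of code of your own. Each camera call takes 0.05 s, during which the arm holds its last target. There are 200 camera calls.

### The job

Get the smoke alarm on the sample board working: push its half-open battery drawer fully home with the fingertips, then press the big test button in the middle of its cover right in, keep it in for two seconds as for any alarm test, let it come back up and withdraw. Use a light touch, pick nothing up, do not touch the heat alarm (its drawer is open too and stays so) or the carbon monoxide alarm, and leave the loose things lying around where they are.

Things in the scene. Friction and masses are not known exactly. Their poses are not given: they have to be found in the camera images.
- smoke: The smoke alarm, the thing to work on: white plastic, round, 124 mm across (128 mm at its foot plate), cover 44 mm high, with a dark band of vent slots all round its side under the cover and one big grey test button in the middle. It is screwed to the board and cannot move. Origin: centre of its underside, on the board's top face; z up; its battery drawer opens along its own -x, which points to the robot's side of the board (along world -x, up to 40 degrees to either side).
- smoke_drawer (a joint): How far the smoke alarm's battery drawer is pulled out (m): 0 = fully home, 0.034 = as far as it goes; it starts 0.014 to 0.028 out. It slides with about 1.5 N of friction, stays where it is left and comes to a firm stop at 0. Its plastic is not to be forced: nothing on this alarm may be pushed with 50 N or more, impacts at a stop included, so push slowly (20 mm/s, stopping at about 6 N, is ample).
- smoke_drawer_face (a point): Centre of the outer face of the smoke alarm's battery drawer (a flat upright face 34 mm wide and 20 mm high, 14 mm above the alarm's underside, looking along the alarm's -x; it moves with the drawer; axes as the alarm's). The drawer is a white tray holding a 9 V block battery. Shut, this point lies 69 mm from the alarm's axis and the face stands 4 mm proud of the white 46 mm wide surround of its mouth. A finger has at least 45 mm of free space in front of the open drawer.
- smoke_button (a joint): How far the smoke alarm's test button is pressed in (m): 0 = up, 0.006 = fully in (a firm stop). Sprung: it begins to move at 1.5 N, takes 4.5 N fully in, and comes back up by itself.
- smoke_button_top (a point): Centre of the top of the smoke alarm's test button (flat, round, 36 mm across), on the alarm's axis, 52.5 mm above its underside (9 mm proud of the cover) when up; it moves with the button.
- heat: The heat alarm, to be left alone: white plastic, round and smooth, 104 mm across (108 mm at its foot plate), with a small caged sensor standing up in the middle (55 mm above its underside) and a small grey button off to one side. It has the same kind of battery drawer on its own -x side, also partly open. Screwed to the board. Origin: centre of its underside; z up.
- heat_drawer_face (a point): Centre of the outer face of the heat alarm's open battery drawer (34 x 20 mm, 14 mm above its underside), looking along the heat alarm's -x.
- co: The carbon monoxide alarm, to be left alone: white rounded box, 76 mm (its x) by 120 mm (its y) by 34 mm high, with a dark screen, a slotted grille and a small grey button that stands 4 mm above its top. Screwed to the board. Origin: centre of its underside; z up.
- board: The plywood sample board that lies fixed on the counter, 360 mm (x) by 660 mm (y), 12 mm thick; origin: centre of its underside, z up. The three alarms stand in a row on it, about 210 mm apart, in any order; three white wall plates 9 mm thick (outlets and a rocker switch) are along its far edge.
- battery_mid (a point): Centre of a spare 9 V block battery, 17.5 x 26.5 x 46 mm, standing loose on the board in one of the gaps between the alarms.
- lamp_mid (a point): Middle (24 mm up) of a small loose reflector lamp, 50 mm across and 54 mm high, standing face down on the board in the other gap.
- tape_mid (a point): Centre of a loose roll of black tape lying flat on the counter, 68 mm across, 18 mm high.
- driver_grip (a point): Middle of the handle of a loose screwdriver lying on the counter, about 200 mm long.
- tester_mid (a point): Centre of a loose handheld multimeter lying on the counter, 150 x 75 x 34 mm.
- carton_mid (a point): Centre of a loose closed cardboard carton on the counter, 130 x 95 x 60 mm.

How it is judged:
On the way, in this order (a step that is already met when the one before it is completed fails the run):
1. the smoke alarm's battery drawer is pushed home (less than 2.5 mm out) (value of joint smoke_drawer below 0.0025 m), for 0.2 s.
2. with the drawer shut, the smoke alarm's test button is held at least 4 mm in, by the fingers, for 1.5 s (value of joint smoke_button above 0.004 m and value of joint smoke_drawer below 0.0025 m and contact force between the fingers and smoke above 0.5 N), for 1.5 s.
At the end, for the whole second after the job is handed in: The smoke alarm's drawer is home (less than 2.5 mm out), its test button has been held in and is up again (less than 1 mm in), the heat alarm's drawer is where it was (within 2 mm), and every loose thing is within 10 mm of where it started (value of joint smoke_drawer below 0.0025 m and value of joint smoke_button below 0.001 m and distance of heat_drawer_face from where it was at the start of the episode below 0.002 m and distance of each of battery_mid, lamp_mid, tape_mid, driver_grip, tester_mid, carton_mid from where it was at the start of the episode below 0.01 m); the robot touches nothing.
It fails at once if the test button is pressed while the smoke alarm's drawer is still open (value of joint smoke_button above 0.002 m and value of joint smoke_drawer above 0.004 m).
It fails at once if the smoke alarm is pushed with more than 50 N (contact force between smoke and anything else above 50 N).
It fails at once if the heat alarm is touched (contact force between heat and anything else above 0.5 N).
It fails at once if the carbon monoxide alarm is touched (contact force between co and anything else above 0.5 N).
It fails at once if a loose thing is lifted, carried or shoved more than 10 mm (distance of any of battery_mid, lamp_mid, tape_mid, driver_grip, tester_mid, carton_mid from where it was at the start of the episode above 0.01 m).
It also fails if it takes over 48 s, if anything falls off the work surface, if the arm or the gripper's body presses on something with over 40 N, if the wrist force passes 120 N, or if a joint passes its speed limit or range.

## Working session

There is one attempt and no reset: what is moved stays moved. The work goes in short steps, Python scripts to look and compute and a shell command to move; the robot and the scene stay as the last step left them, time stands still between calls to the robot, and variables do not carry over. Pictures are saved under pics/ and viewed, about 8 in all and at most 12, crops included, and the job is handed in when it is done.

```bash
mkdir -p pics; cat > h.py <<'E'
import numpy as np, cv2
from cell import status, imaging, order, env
def snap(n,f=None):
    s=imaging.snapshot(n)
    if f: cv2.imwrite(f,s["pixels"][:,:,::-1])
    return s
def ray(s,u,v,z):
    K=np.array(s["intrinsics"]);T=np.array(s["camera_from_world"]);R=T[:3,:3];c=-R.T@T[:3,3]
    d=R.T@np.linalg.solve(K,[u,v,1]); return c+d*(z-c[2])/d[2]
def proj(s,p):
    T=np.array(s["camera_from_world"]);q=np.array(s["intrinsics"])@(T[:3,:3]@np.array(p)+T[:3,3]);return q[:2]/q[2]
E
python3 - <<'E'
from h import *
for n in("top","scene"):
    s=snap(n,f"pics/{n}0.png");T=np.array(s["camera_from_world"]);print(n,-T[:3,:3].T@T[:3,3],s["intrinsics"][0][0])
print(status.get_obs(),env.tcp_to_tips)
E
```

```text
top [ 0.26589676 -0.00725969  1.55920285] 448.4426300992661
scene [1.08648154 0.50383027 0.79599832] 363.5326845983483
{'clock': 0.1, 'qpos': array([ 1.17046679e+00,  5.28371365e-01,  1.43379766e+00, -3.54382830e-05,
        1.18140808e+00, -1.78475758e-01]), 'qvel': array([ 0.00115033, -0.00203401, -0.00386761, -0.00028307, -0.00017555,
        0.00056888]), 'joint_efforts': array([-4.71805597e-04, -4.43302882e+01, -1.78586090e+01, -2.68503081e-04,
        3.84036888e-03,  1.75210698e-05]), 'tool_pos': array([0.13722183, 0.60905495, 0.22082515]), 'tool_rot': array([ 4.86618489e-04,  7.81032648e-01,  6.24489406e-01, -8.64858684e-04]), 'wrist_force': array([-0.37880521,  0.47147208, -0.66909887]), 'wrist_torque': array([-0.0312511 , -0.00647935,  0.00072696]), 'width': 0.08537643098229854} 0.019
```

View pics/top0.png

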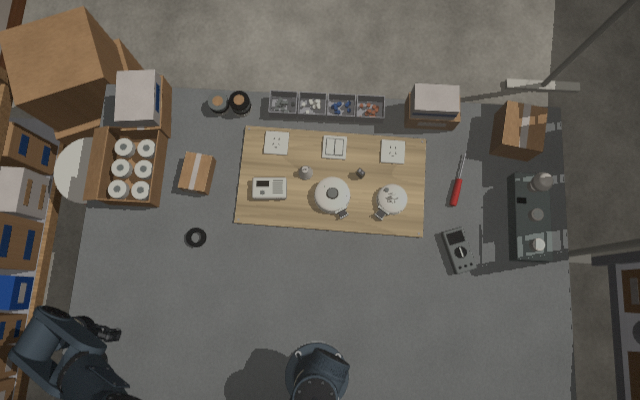

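View pics/scene0.png

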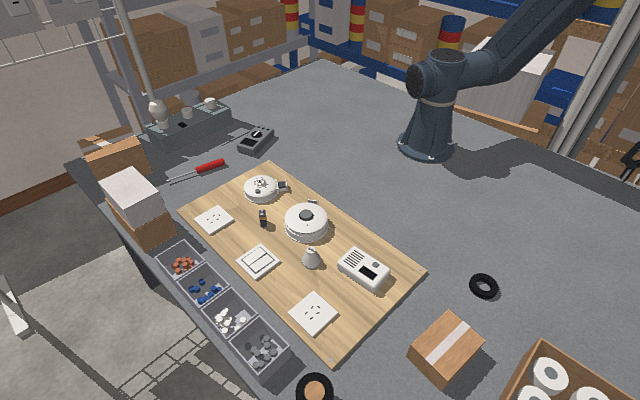

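The top view shows smoke at about (333,193) with its drawer at about (341,214). Heat is at (391,198), with its drawer pointing down-left, and CO is at (268,188). Next I'll zoom in and measure.

```bash
python3 - <<'E'
from h import *
s=snap("top");p=s["pixels"][:,:,::-1]
c=cv2.resize(p[165:230,295:415],None,fx=6.5,fy=6.5,interpolation=cv2.INTER_CUBIC);cv2.imwrite("pics/c1.png",c)
hsv=cv2.cvtColor(p,cv2.COLOR_BGR2HSV)
# button: grey disc inside cover
m=((hsv[...,2]<170)&(hsv[...,1]<60)).astype(np.uint8); m[:, :322]=0;m[:,345:]=0;m[:184]=0;m[202:]=0
n,l,st,ce=cv2.connectedComponentsWithStats(m)
for i in range(1,n):
    if st[i,4]>20: print(st[i],ce[i],ray(s,*ce[i],.0645))
E
```

```text
[326 187  13  13 140] [331.95714286 192.93571429] [ 0.60001133 -0.01861877  0.0645    ]
```

View pics/c1.png

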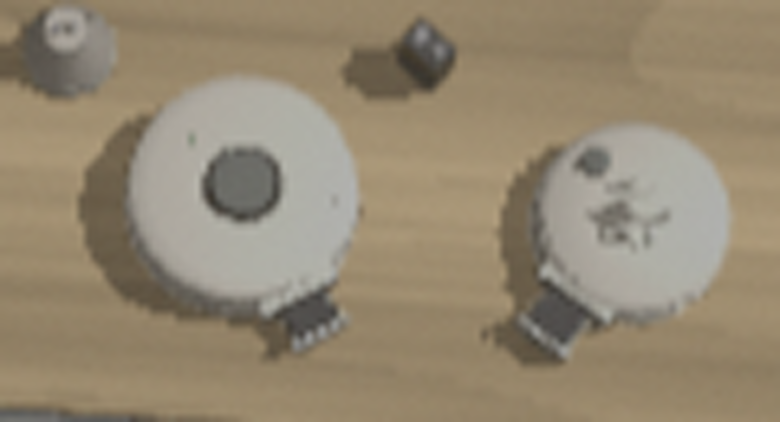

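The crop shows the smoke button at (242,183), the drawer's outer top edge from (295,350) to (348,318), and the surround edge from (260,315) to (338,272). That puts the drawer direction at about -x, -y (roughly 29°).

```bash
python3 - <<'E'
from h import *
s=snap("top")
f=lambda u,v,z: ray(s,295+(u+.5)/6.5-.5,165+(v+.5)/6.5-.5,z)
c=f(242,183,.0645)[:2]
a,b=f(295,350,.036)[:2],f(348,318,.036)[:2]
e,g=f(260,315,.036)[:2],f(338,272,.036)[:2]
for q in((a,b),(e,g)):
    m=(q[0]+q[1])/2-c; d=q[1]-q[0]
    print(c,(q[0]+q[1])/2,np.linalg.norm(m),np.degrees(np.arctan2(-m[1],-m[0])),np.degrees(np.arctan2(-d[0],d[1]))%180,np.linalg.norm(d))
print(f(565,355,.036),f(520,318,.036))
o=status.get_obs();print(o["tool_pos"])
from scipy.spatial.transform import Rotation as R
print(R.from_quat(np.roll(o["tool_rot"],-1)).as_matrix().round(3))
E
```

```text
[ 0.60069831 -0.01807148] [ 0.5276507  -0.06465914] 0.08663926713356733 32.52855811836858 34.564908608435246 0.033053225960556695
[ 0.60069831 -0.01807148] [ 0.54876604 -0.05171076] 0.06187537165443508 32.93326883413627 32.40408320635987 0.04765706569881876
[ 0.52368642 -0.1937786   0.036     ] [ 0.54219287 -0.16934504  0.036     ]
[0.1372939  0.60927456 0.22110104]
[[ 0.22   0.976 -0.001]
 [ 0.976 -0.22  -0.001]
 [-0.001 -0.    -1.   ]]
```

```bash
python3 -m handwheel '[{"tx":2.6,"ty":-3.1,"wz":-6.7,"jaw":1},{"tx":2.6,"ty":-3.1,"wz":-6.7,"jaw":1},{"tx":2.6,"ty":-3.1,"wz":-6.7,"jaw":1},{"tx":2.6,"ty":-3.1,"wz":-6.7,"jaw":1},{"tx":2.6,"ty":-3.1,"wz":-6.7,"jaw":1},{"tx":2.6,"ty":-3.1,"wz":-6.7,"jaw":1},{"tx":2.6,"ty":-3.1,"wz":-6.7,"jaw":1},{"tx":2.6,"ty":-3.1,"wz":-6.7,"jaw":1},{"tx":2.6,"ty":-3.1,"wz":-6.7,"jaw":1},{"tx":2.6,"ty":-3.1,"wz":-6.7,"jaw":1},{"tx":1,"ty":-3.84,"wz":-6.7,"jaw":1},{"tx":1,"ty":-3.84,"wz":-6.7,"jaw":1},{"tx":1,"ty":-3.84,"wz":-6.7,"jaw":1},{"tx":1,"ty":-3.84,"wz":-6.7,"jaw":1},{"tx":1,"ty":-3.84,"wz":-6.7,"jaw":1},{"tx":1,"ty":-3.84,"wz":-6.7,"jaw":1},{"tx":1,"ty":-3.84,"wz":-6.7,"jaw":1},{"tx":1,"ty":-3.84,"wz":-6.7,"jaw":1},{"tx":1,"ty":-3.84,"wz":-6.7,"jaw":1},{"tx":1,"ty":-3.84,"wz":-6.7,"jaw":1}]'
python3 -m handwheel '[{"jaw":1},{"jaw":1},{"jaw":1}]'; python3 -c "
from h import *
from scipy.spatial.transform import Rotation as R
o=status.get_obs();print(o['qpos'],R.from_quat(np.roll(o['tool_rot'],-1)).as_matrix().round(3))"
```

```text
[ 1.17049305e+00  5.28133350e-01  1.43339025e+00 -2.45840323e-05
  1.18143425e+00 -1.78493982e-01] [[ 0.22   0.976 -0.001]
 [ 0.976 -0.22  -0.001]
 [-0.001 -0.    -1.   ]]$[0]: bad value
$[0]: bad value
```

```bash
python3 -m handwheel '[{"tx":0,"ty":0,"tz":0,"wx":0,"wy":0,"wz":0,"jaw":1}]'; python3 -m handwheel '[{"jaw":1.0}]'; python3 -m handwheel '[{"tx":0,"ty":0,"tz":0,"wx":0,"wy":0,"wz":0,"jaw":0.99}]';
```

```text
clock: 0.3
tool_pos: [0.1374, 0.6095, 0.2214]
tool_rot: [0.0, 0.781, 0.624, -0.0]
wrist_force: [1.2, -0.1, -0.8]
width: 0.0729
clock: 0.4
tool_pos: [0.1374, 0.6096, 0.2216]
tool_rot: [0.0, 0.781, 0.625, -0.0]
wrist_force: [0.6, -0.5, -0.3]
width: 0.0589$[0]: bad value
```

All seven keys are needed in every row.

```bash
python3 -m handwheel '[{"tx":2.6,"ty":-3.1,"tz":0,"wx":0,"wy":0,"wz":-6.7,"jaw":1},{"tx":2.6,"ty":-3.1,"tz":0,"wx":0,"wy":0,"wz":-6.7,"jaw":1},{"tx":2.6,"ty":-3.1,"tz":0,"wx":0,"wy":0,"wz":-6.7,"jaw":1},{"tx":2.6,"ty":-3.1,"tz":0,"wx":0,"wy":0,"wz":-6.7,"jaw":1},{"tx":2.6,"ty":-3.1,"tz":0,"wx":0,"wy":0,"wz":-6.7,"jaw":1},{"tx":2.6,"ty":-3.1,"tz":0,"wx":0,"wy":0,"wz":-6.7,"jaw":1},{"tx":2.6,"ty":-3.1,"tz":0,"wx":0,"wy":0,"wz":-6.7,"jaw":1},{"tx":2.6,"ty":-3.1,"tz":0,"wx":0,"wy":0,"wz":-6.7,"jaw":1},{"tx":2.6,"ty":-3.1,"tz":0,"wx":0,"wy":0,"wz":-6.7,"jaw":1},{"tx":2.6,"ty":-3.1,"tz":0,"wx":0,"wy":0,"wz":-6.7,"jaw":1},{"tx":1,"ty":-3.84,"tz":0,"wx":0,"wy":0,"wz":-6.7,"jaw":1},{"tx":1,"ty":-3.84,"tz":0,"wx":0,"wy":0,"wz":-6.7,"jaw":1},{"tx":1,"ty":-3.84,"tz":0,"wx":0,"wy":0,"wz":-6.7,"jaw":1},{"tx":1,"ty":-3.84,"tz":0,"wx":0,"wy":0,"wz":-6.7,"jaw":1},{"tx":1,"ty":-3.84,"tz":0,"wx":0,"wy":0,"wz":-6.7,"jaw":1},{"tx":1,"ty":-3.84,"tz":0,"wx":0,"wy":0,"wz":-6.7,"jaw":1},{"tx":1,"ty":-3.84,"tz":0,"wx":0,"wy":0,"wz":-6.7,"jaw":1},{"tx":1,"ty":-3.84,"tz":0,"wx":0,"wy":0,"wz":-6.7,"jaw":1},{"tx":1,"ty":-3.84,"tz":0,"wx":0,"wy":0,"wz":-6.7,"jaw":1},{"tx":1,"ty":-3.84,"tz":0,"wx":0,"wy":0,"wz":-6.7,"jaw":1}]'
python3 -c "
from h import *
from scipy.spatial.transform import Rotation as R
o=status.get_obs();print(o['tool_pos'],o['qpos'],R.from_quat(np.roll(o['tool_rot'],-1)).as_matrix().round(3),o['width'])"
```

```text
clock: 2.4
tool_pos: [0.4978, -0.0861, 0.222]
tool_rot: [-0.0, 0.879, -0.477, 0.0]
wrist_force: [0.6, -0.2, 1.1]
width: -0.0002
[ 0.49777094 -0.08607308  0.22197339] [-3.92844134e-01  3.66433474e-01  1.72876471e+00  1.47230867e-04
  1.04576022e+00  6.01950847e-01] [[ 0.545 -0.839  0.001]
 [-0.839 -0.545 -0.   ]
 [ 0.    -0.    -1.   ]] -0.0002107088313660734
```

```bash
python3 -m handwheel '[{"tx":0,"ty":0,"tz":-2.5,"wx":0,"wy":0,"wz":0,"jaw":1},{"tx":0,"ty":0,"tz":-2.5,"wx":0,"wy":0,"wz":0,"jaw":1},{"tx":0,"ty":0,"tz":-2.5,"wx":0,"wy":0,"wz":0,"jaw":1},{"tx":0,"ty":0,"tz":-2.5,"wx":0,"wy":0,"wz":0,"jaw":1},{"tx":0,"ty":0,"tz":-2.5,"wx":0,"wy":0,"wz":0,"jaw":1},{"tx":0,"ty":0,"tz":-2.5,"wx":0,"wy":0,"wz":0,"jaw":1},{"tx":0,"ty":0,"tz":-1.6,"wx":0,"wy":0,"wz":0,"jaw":1},{"tx":0,"ty":0,"tz":-0.8,"wx":0,"wy":0,"wz":0,"jaw":1},{"tx":0,"ty":0,"tz":-0.7,"wx":0,"wy":0,"wz":0,"jaw":1},{"tx":0,"ty":0,"tz":0,"wx":0,"wy":0,"wz":0,"jaw":1},{"tx":0,"ty":0,"tz":0,"wx":0,"wy":0,"wz":0,"jaw":1}]'
python3 -c "
from h import *
a=snap('top')['pixels'][150:250,270:400,::-1];b=snap('scene')['pixels'][150:250,240:370,::-1]
cv2.imwrite('pics/c2.png',cv2.resize(np.vstack([a,b]),None,fx=3,fy=3,interpolation=cv2.INTER_CUBIC))"
```

```text
clock: 3.5
tool_pos: [0.4979, -0.0845, 0.0412]
tool_rot: [-0.0, 0.88, -0.475, 0.001]
wrist_force: [-0.3, -0.4, 0.3]
width: -0.0003
```

View pics/c2.png

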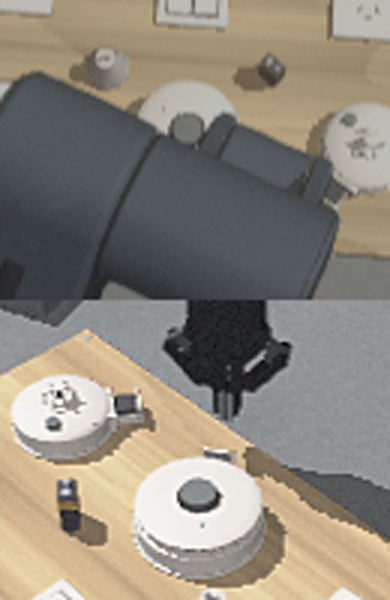

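The fingers are in front of the drawer (tip at (228,412), drawer at (218,455) in the crop) and lined up with it. Now I'll push slowly along (0.839, 0.545).

```bash
python3 -m handwheel '[{"tx":0.168,"ty":0.109,"tz":0,"wx":0,"wy":0,"wz":0,"jaw":1},{"tx":0.168,"ty":0.109,"tz":0,"wx":0,"wy":0,"wz":0,"jaw":1},{"tx":0.168,"ty":0.109,"tz":0,"wx":0,"wy":0,"wz":0,"jaw":1},{"tx":0.168,"ty":0.109,"tz":0,"wx":0,"wy":0,"wz":0,"jaw":1},{"tx":0.168,"ty":0.109,"tz":0,"wx":0,"wy":0,"wz":0,"jaw":1},{"tx":0.168,"ty":0.109,"tz":0,"wx":0,"wy":0,"wz":0,"jaw":1},{"tx":0.168,"ty":0.109,"tz":0,"wx":0,"wy":0,"wz":0,"jaw":1},{"tx":0.168,"ty":0.109,"tz":0,"wx":0,"wy":0,"wz":0,"jaw":1},{"tx":0.168,"ty":0.109,"tz":0,"wx":0,"wy":0,"wz":0,"jaw":1},{"tx":0.168,"ty":0.109,"tz":0,"wx":0,"wy":0,"wz":0,"jaw":1}]'
python3 -m handwheel '[{"tx":0.168,"ty":0.109,"tz":0,"wx":0,"wy":0,"wz":0,"jaw":1},{"tx":0.168,"ty":0.109,"tz":0,"wx":0,"wy":0,"wz":0,"jaw":1},{"tx":0.168,"ty":0.109,"tz":0,"wx":0,"wy":0,"wz":0,"jaw":1},{"tx":0.168,"ty":0.109,"tz":0,"wx":0,"wy":0,"wz":0,"jaw":1}]'
python3 -m handwheel '[{"tx":0.168,"ty":0.109,"tz":0,"wx":0,"wy":0,"wz":0,"jaw":1},{"tx":0.168,"ty":0.109,"tz":0,"wx":0,"wy":0,"wz":0,"jaw":1}]'
```

```text
clock: 4.6
tool_pos: [0.5144, -0.0733, 0.0407]
tool_rot: [0.0, 0.88, -0.475, -0.0]
wrist_force: [0.2, -0.6, 0.5]
width: -0.0001
clock: 5.0
tool_pos: [0.5211, -0.069, 0.0407]
tool_rot: [0.0, 0.88, -0.475, -0.0]
wrist_force: [-0.8, -0.7, 1.4]
width: -0.0001
clock: 5.2
tool_pos: [0.5245, -0.0668, 0.0407]
tool_rot: [0.0, 0.88, -0.475, -0.0]
wrist_force: [0.7, 0.4, 0.3]
width: 0.0002
```

```bash
for i in 1; do :; done
python3 -m handwheel '[{"tx":0.168,"ty":0.109,"tz":0,"wx":0,"wy":0,"wz":0,"jaw":1},{"tx":0.168,"ty":0.109,"tz":0,"wx":0,"wy":0,"wz":0,"jaw":1}]' | grep -E 'pos|force'
python3 -m handwheel '[{"tx":0.168,"ty":0.109,"tz":0,"wx":0,"wy":0,"wz":0,"jaw":1}]'| grep -E 'pos|force'
python3 -m handwheel '[{"tx":0.084,"ty":0.055,"tz":0,"wx":0,"wy":0,"wz":0,"jaw":1}]'| grep -E 'pos|force'
python3 -m handwheel '[{"tx":0.084,"ty":0.055,"tz":0,"wx":0,"wy":0,"wz":0,"jaw":1}]'| grep -E 'pos|force'
```

```text
tool_pos: [0.5278, -0.0646, 0.0407]
wrist_force: [-0.3, -0.3, -0.2]
tool_pos: [0.5295, -0.0635, 0.0407]
wrist_force: [-0.1, -0.0, 0.4]
tool_pos: [0.5304, -0.063, 0.0407]
wrist_force: [-0.2, -0.6, 0.1]
tool_pos: [0.5311, -0.0625, 0.0407]
wrist_force: [-1.2, 0.2, 0.2]
```

```bash
python3 -c "
from h import *
b=snap('scene')['pixels'][150:250,260:360,::-1]
cv2.imwrite('pics/c3.png',cv2.resize(b,None,fx=6,fy=6,interpolation=cv2.INTER_CUBIC))"
```

```text
(no output)
```

View pics/c3.png

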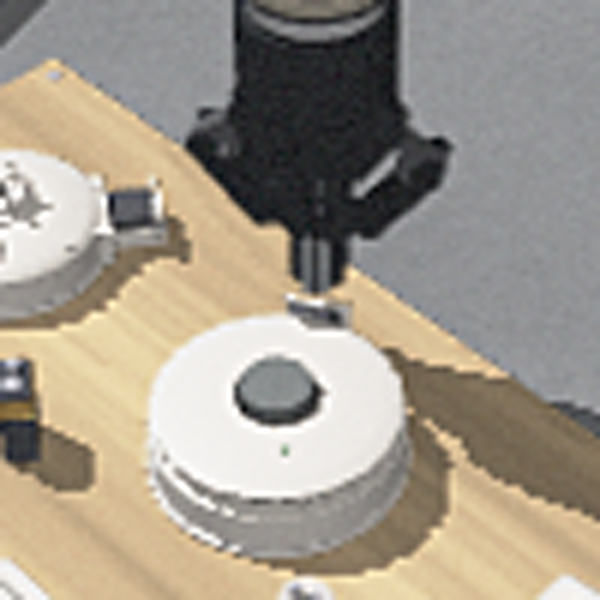

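The fingertips at (318,285) are at the back of the drawer, whose top at (320,308) still shows a strip of battery. There's little force so far, so I'll carry on in small steps.

```bash
python3 -m handwheel '[{"tx":0.084,"ty":0.055,"tz":0,"wx":0,"wy":0,"wz":0,"jaw":1},{"tx":0.084,"ty":0.055,"tz":0,"wx":0,"wy":0,"wz":0,"jaw":1}]' | grep -E 'pos|force'
python3 -m handwheel '[{"tx":0.084,"ty":0.055,"tz":0,"wx":0,"wy":0,"wz":0,"jaw":1}]'| grep -E 'pos|force'
python3 -m handwheel '[{"tx":0.084,"ty":0.055,"tz":0,"wx":0,"wy":0,"wz":0,"jaw":1}]'| grep -E 'pos|force'
```

```text
tool_pos: [0.5327, -0.0614, 0.0407]
wrist_force: [-0.4, -0.2, -0.3]
tool_pos: [0.5336, -0.0609, 0.0407]
wrist_force: [0.1, -0.1, -0.2]
tool_pos: [0.5345, -0.0603, 0.0407]
wrist_force: [0.1, -0.2, 0.0]
```

```bash
python3 -c "
from h import *
s=snap('scene');b=s['pixels'][170:220,285:345,::-1]
cv2.imwrite('pics/c4.png',cv2.resize(b,None,fx=12,fy=12,interpolation=cv2.INTER_CUBIC))
g=lambda p:((proj(s,p)-[285,170])*12+5.5).round()
n=np.array([-.839,-.545]);t=np.array([.545,-.839]);c=np.array([.6,-.0183])
for d in(.065,.069,.08,.087): print(d,[g([*(c+n*d+t*k),.036]) for k in(-.017,.017)],[g([*(c+n*d+t*k),.016]) for k in(-.017,.017)])
p=status.get_obs()['tool_pos'];print(p,g([p[0],p[1],p[2]-.019]),g([p[0],p[1],p[2]]),g([.6,-.0183,.0645]))"
```

```text
0.065 [array([385., 419.]), array([251., 400.])] [array([385., 476.]), array([253., 457.])]
0.069 [array([388., 408.]), array([255., 389.])] [array([388., 465.]), array([256., 446.])]
0.08 [array([397., 378.]), array([264., 360.])] [array([396., 435.]), array([266., 416.])]
0.087 [array([402., 359.]), array([270., 341.])] [array([402., 416.]), array([272., 397.])]
[ 0.53462408 -0.06024332  0.04072674] [331. 416.] [330. 362.] [257. 513.]
```

View pics/c4.png

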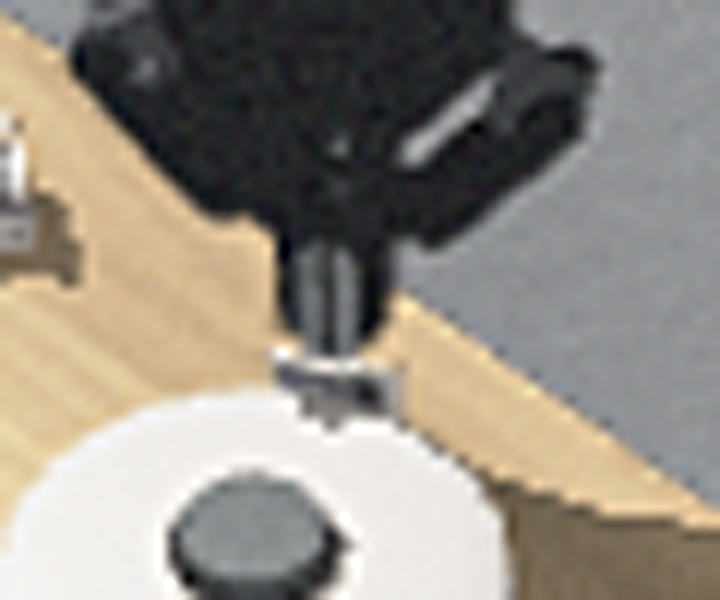

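The drawer doesn't seem to have moved: its edge is still at about y=350–370 in the crop, and the visible tip at y=355 is well above the predicted y=416. I'll compare the reported TCP with where the gripper really is, using the first top image.

```bash
python3 -c "
from h import *
s=snap('top');p0=np.array([.1373,.6093,.2211]);x=np.array([.22,.976,0])
for z in(0,.019): print([proj(s,p0+x*k-[0,0,z]).round(1) for k in(-.057,0,.057)])
print(proj(s,p0+[0,0,.054]))
i=cv2.imread('pics/top0.png')[290:390,0:140]
a=cv2.resize(i,None,fx=5,fy=5,interpolation=cv2.INTER_CUBIC)
for k in(-.05,0,.05):
  u=((proj(s,p0+x*k-[0,0,.006])-[0,290])*5+2).astype(int); cv2.circle(a,tuple(map(int,u)),3,(0,0,255),-1)
cv2.imwrite('pics/c5.png',cv2.convertScaleAbs(a,alpha=1.8))
print(proj(s,[.36,0,0]),proj(s,[0,0,0]))"
```

```text
[array([125.3, 331.3]), array([106.7, 325.7]), array([ 88.2, 320.1])]
[array([128.1, 330.8]), array([109.8, 325.2]), array([ 91.6, 319.7])]
[ 97.48515367 327.11198431]
[322.53532075 264.55294271] [316.29969964 374.86773332]
```

View pics/c5.png

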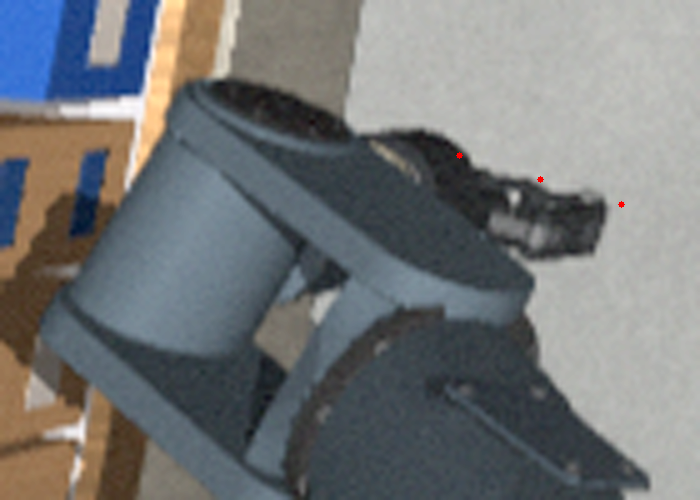

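In both views the real gripper sits 25–35 mm from where its reported pose would put it. The scene camera looks along the push direction, so it can't tell "too high" from "too far back". I'll retract 3 cm and feel for the board to find the height.

```bash
python3 -m handwheel '[{"tx":-0.84,"ty":-0.545,"tz":0,"wx":0,"wy":0,"wz":0,"jaw":1},{"tx":-0.84,"ty":-0.545,"tz":0,"wx":0,"wy":0,"wz":0,"jaw":1},{"tx":-0.84,"ty":-0.545,"tz":0,"wx":0,"wy":0,"wz":0,"jaw":1},{"tx":0,"ty":0,"tz":0,"wx":0,"wy":0,"wz":0,"jaw":1},{"tx":0,"ty":0,"tz":-0.3,"wx":0,"wy":0,"wz":0,"jaw":1},{"tx":0,"ty":0,"tz":-0.3,"wx":0,"wy":0,"wz":0,"jaw":1}]' | grep -E 'clo|pos|force'
python3 -c "
from h import *
s=snap('scene');b=s['pixels'][150:220,270:360,::-1]
p=status.get_obs()['tool_pos'];g=((proj(s,p-[0,0,.019])-[270,150])*8+3.5);print(p,g)
cv2.imwrite('pics/c6.png',cv2.resize(b,None,fx=8,fy=8,interpolation=cv2.INTER_CUBIC))"
```

```text
clock: 6.85
tool_pos: [0.5096, -0.0769, 0.0347]
wrist_force: [0.9, -0.6, -0.7]
[ 0.5093605  -0.07670045  0.03416545] [356.4559085  396.00387683]
```

View pics/c6.png

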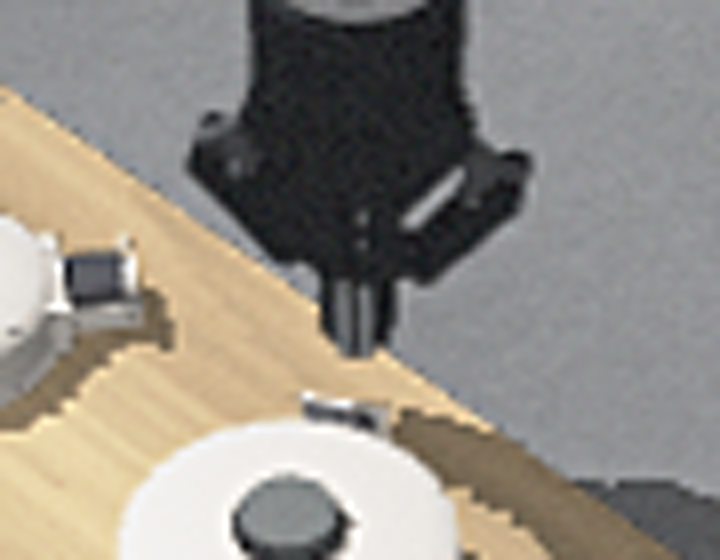

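The tip is clear of the drawer at (358,355), while the pose predicts it at y=396. I'll keep feeling downwards.

```bash
python3 -m handwheel '[{"tx":0,"ty":0,"tz":-0.2,"wx":0,"wy":0,"wz":0,"jaw":1}]'| grep -E 'pos|force'
python3 -m handwheel '[{"tx":0,"ty":0,"tz":-0.15,"wx":0,"wy":0,"wz":0,"jaw":1}]'| grep -E 'pos|force'
python3 -m handwheel '[{"tx":0,"ty":0,"tz":-0.1,"wx":0,"wy":0,"wz":0,"jaw":1}]'| grep -E 'pos|force'
python3 -m handwheel '[{"tx":0,"ty":0,"tz":-0.1,"wx":0,"wy":0,"wz":0,"jaw":1}]'| grep -E 'pos|force'
```

```text
tool_pos: [0.5095, -0.0766, 0.0325]
wrist_force: [0.1, -0.3, -0.0]
tool_pos: [0.5094, -0.0765, 0.031]
wrist_force: [0.9, 0.0, 0.1]
tool_pos: [0.5093, -0.0765, 0.03]
wrist_force: [-0.9, -0.3, 0.1]
tool_pos: [0.5093, -0.0766, 0.0291]
wrist_force: [0.6, 0.1, 0.2]
```

```bash
python3 -m handwheel '[{"tx":0,"ty":0,"tz":-0.1,"wx":0,"wy":0,"wz":0,"jaw":1},{"tx":0,"ty":0,"tz":-0.1,"wx":0,"wy":0,"wz":0,"jaw":1}]'| grep -E 'pos|force'
python3 -m handwheel '[{"tx":0,"ty":0,"tz":-0.1,"wx":0,"wy":0,"wz":0,"jaw":1},{"tx":0,"ty":0,"tz":-0.1,"wx":0,"wy":0,"wz":0,"jaw":1}]'| grep -E 'pos|force'
python3 -m handwheel '[{"tx":0,"ty":0,"tz":-0.1,"wx":0,"wy":0,"wz":0,"jaw":1},{"tx":0,"ty":0,"tz":-0.1,"wx":0,"wy":0,"wz":0,"jaw":1}]'| grep -E 'pos|force'
python3 -c "
from h import *
s=snap('scene');b=s['pixels'][150:220,270:360,::-1]
p=status.get_obs()['tool_pos'];g=((proj(s,p-[0,0,.019])-[270,150])*8+3.5);print(p,g)
cv2.imwrite('pics/c7.png',cv2.resize(b,None,fx=8,fy=8,interpolation=cv2.INTER_CUBIC))
h=cv2.cvtColor(b,cv2.COLOR_BGR2GRAY); print(h[30:56:1,40:50])"
```

```text
tool_pos: [0.5093, -0.0767, 0.0272]
wrist_force: [0.3, -0.5, 0.1]
tool_pos: [0.5092, -0.0767, 0.0251]
wrist_force: [0.9, -0.3, 1.2]
tool_pos: [0.5092, -0.0767, 0.0231]
wrist_force: [0.6, 0.6, 0.9]
[ 0.50912189 -0.07662752  0.0230159 ] [357.1840992  416.39650331]
[[ 34  39  31  25  61  97  26  33  26  30]
 [ 37  37  37  33  46  63  39  27  29  38]
 [ 39  37  40  32  41  65  26  40  35  31]
 [ 36  42  25  41  42  61  35  35  39  33]
 [ 34  33  32  32  35  35  34  38  37  36]
 [ 30  37  34  30  29  40  37  34  36  28]
 [ 32  37  32  33  37  30  43  39  27  38]
 [ 26  24  35  46  30  40  34  29  36  35]
 [ 86  34  70  97  50  62  38  28  35  70]
 [100  37  94 107  61 122  86  32  26  70]
 [ 95  37  89 103  52 127 100  28  24  63]
 [ 91  31  93 104  59 120 101  17  30  66]
 [ 92  31  92 104  56 122 100  31  27  85]
 [ 89  30  88 109  55 124 101  27  38  94]
 [ 97  48  86 104  47 101  96  12  52 117]
 [195 150 113 100  45  94  93  32 113 196]
 [193 188 142  98  45  91 110 144 180 206]
 [187 184 155 164 125 115 152 209 197 193]
 [178 187 191 196 198 204 207 201 199 194]
 [194 195 185 191 197 192 197 199 198 205]
 [173 199 175 194 169 145 152 152  73  98]
 [ 96  81  67 120 105 110 153 163 138 101]
 [140 128  62  60  28  35  80 157 132 104]
 [249 244 221 201 112 104  80 142 128 103]
 [238 241 244 247 248 242 187 161 128  94]
 [237 236 237 237 240 241 240 239 210 127]]
```

The tip moved down with the command (now at about y=376) and still shows over bare wood, even though its reported height would put it inside the board. So the height reading is too low. I'll go on down gently until it touches.

```bash
python3 -m handwheel '[{"tx":0,"ty":0,"tz":-0.15,"wx":0,"wy":0,"wz":0,"jaw":1},{"tx":0,"ty":0,"tz":-0.15,"wx":0,"wy":0,"wz":0,"jaw":1}]'| grep -E 'pos|force'
python3 -m handwheel '[{"tx":0,"ty":0,"tz":-0.1,"wx":0,"wy":0,"wz":0,"jaw":1},{"tx":0,"ty":0,"tz":-0.1,"wx":0,"wy":0,"wz":0,"jaw":1}]'| grep -E 'pos|force'
python3 -m handwheel '[{"tx":0,"ty":0,"tz":-0.1,"wx":0,"wy":0,"wz":0,"jaw":1},{"tx":0,"ty":0,"tz":-0.1,"wx":0,"wy":0,"wz":0,"jaw":1}]'| grep -E 'pos|force'
python3 -c "
from h import *
s=snap('scene')
for z in(.012,.02,.03):print(ray(s,314.3,196.5,z))
t=snap('top')
for v in((236,222),(422,236)):print(ray(t,*v,.012))"
```

```text
tool_pos: [0.5092, -0.0767, 0.0201]
wrist_force: [-0.0, 0.6, 0.0]
tool_pos: [0.5092, -0.0767, 0.0181]
wrist_force: [-0.3, 0.1, 0.5]
tool_pos: [0.5092, -0.0767, 0.0161]
wrist_force: [0.1, 0.2, -0.2]
[ 0.49833892 -0.08688928  0.012     ]
[ 0.50434039 -0.08086151  0.02      ]
[ 0.51184222 -0.07332681  0.03      ]
[0.48911403 0.30956434 0.012     ]
[ 0.47673909 -0.33868548  0.012     ]
```

```bash
python3 -m handwheel '[{"tx":0,"ty":0,"tz":-0.15,"wx":0,"wy":0,"wz":0,"jaw":1},{"tx":0,"ty":0,"tz":-0.15,"wx":0,"wy":0,"wz":0,"jaw":1}]'| grep -E 'pos|force'
python3 -m handwheel '[{"tx":0,"ty":0,"tz":-0.1,"wx":0,"wy":0,"wz":0,"jaw":1},{"tx":0,"ty":0,"tz":-0.1,"wx":0,"wy":0,"wz":0,"jaw":1}]'| grep -E 'pos|force'
python3 -c "
from h import *
s=snap('scene');b=s['pixels'][150:220,270:360,::-1]
p=status.get_obs()['tool_pos'];g=((proj(s,p-[0,0,.019])-[270,150])*8+3.5);print(p,g,status.get_obs()['wrist_force'])
cv2.imwrite('pics/c8.png',cv2.resize(b,None,fx=8,fy=8,interpolation=cv2.INTER_CUBIC))"
```

```text
tool_pos: [0.5093, -0.0767, 0.0132]
wrist_force: [0.0, 0.2, 0.1]
tool_pos: [0.5092, -0.0767, 0.0111]
wrist_force: [1.0, -0.5, -0.5]
[ 0.5091104  -0.07664271  0.01097667] [357.35033601 438.2976258 ] [ 0.06785016  0.45788022 -0.60186605]
```

View pics/c8.png

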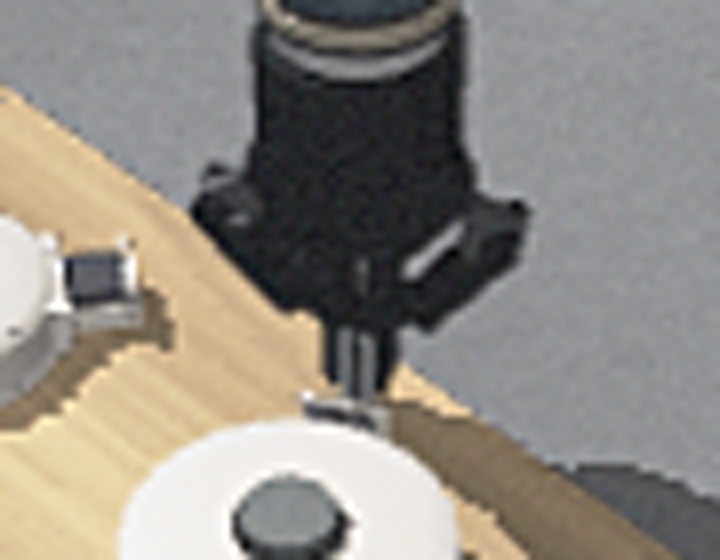

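The tip at (358,398) has come down to the drawer's edge in the view, and there's still no contact. I'll find the board by touch so I have a firm height reference.

```bash
python3 -m handwheel '[{"tx":0,"ty":0,"tz":-0.1,"wx":0,"wy":0,"wz":0,"jaw":1},{"tx":0,"ty":0,"tz":-0.1,"wx":0,"wy":0,"wz":0,"jaw":1}]'| grep -E 'pos|force'
python3 -m handwheel '[{"tx":0,"ty":0,"tz":-0.1,"wx":0,"wy":0,"wz":0,"jaw":1},{"tx":0,"ty":0,"tz":-0.1,"wx":0,"wy":0,"wz":0,"jaw":1}]'| grep -E 'pos|force'
python3 -m handwheel '[{"tx":0,"ty":0,"tz":-0.1,"wx":0,"wy":0,"wz":0,"jaw":1}]'| grep -E 'pos|force'
python3 -m handwheel '[{"tx":0,"ty":0,"tz":-0.1,"wx":0,"wy":0,"wz":0,"jaw":1}]'| grep -E 'pos|force'
python3 -m handwheel '[{"tx":0,"ty":0,"tz":-0.1,"wx":0,"wy":0,"wz":0,"jaw":1}]'| grep -E 'pos|force'
```

```text
tool_pos: [0.5092, -0.0767, 0.0092]
wrist_force: [-0.1, 0.1, -0.5]
tool_pos: [0.5092, -0.0766, 0.0071]
wrist_force: [1.0, -0.3, 0.4]
tool_pos: [0.5092, -0.0767, 0.0061]
wrist_force: [-0.1, -0.4, -0.2]
tool_pos: [0.5092, -0.0767, 0.0051]
wrist_force: [0.4, -0.8, -0.4]
tool_pos: [0.5092, -0.0767, 0.0041]
wrist_force: [0.5, -0.0, -0.6]
```

```bash
python3 -m handwheel '[{"tx":0,"ty":0,"tz":-0.1,"wx":0,"wy":0,"wz":0,"jaw":1},{"tx":0,"ty":0,"tz":-0.1,"wx":0,"wy":0,"wz":0,"jaw":1}]'| grep -E 'pos|force'
python3 -m handwheel '[{"tx":0,"ty":0,"tz":-0.1,"wx":0,"wy":0,"wz":0,"jaw":1}]'| grep -E 'pos|force'
python3 -m handwheel '[{"tx":0,"ty":0,"tz":-0.1,"wx":0,"wy":0,"wz":0,"jaw":1}]'| grep -E 'pos|force'
python3 -c "
from h import *
s=snap('scene');b=s['pixels'][150:220,270:360,::-1]
h=cv2.cvtColor(b,cv2.COLOR_BGR2GRAY); print(h[38:58:1,38:52]);print(status.get_obs()['clock'])"
```

```text
tool_pos: [0.5092, -0.0767, 0.0024]
wrist_force: [-1.9, -0.1, 12.8]
tool_pos: [0.5092, -0.0767, 0.0024]
wrist_force: [-1.9, 0.9, 19.9]
tool_pos: [0.5092, -0.0767, 0.0024]
wrist_force: [-4.1, 1.3, 28.7]
[[ 42  37  32  21  32  35  48  62  40  47  40  35  40  35]
 [ 26  35  28  41  41  31  38  56  31  30  33  31  39  37]
 [ 50  29  42  30  41  36  30  32  41  40  32  36  38  40]
 [163  81  21  28  34  31  30  36  36  40  39  29  30  25]
 [213 199  28  32  32  33  32  32  38  40  37  30  50  45]
 [199 196 102  26  56  79  52  62  46  33  23  74 136 123]
 [189 181  97  30  95 112  51 103  85  32  26  68 133 157]
 [195 181  94  35  93 109  43 105 104  28  26  75 150 152]
 [190 184  89  41  92 107  45 102 106  23  20 122 220 186]
 [181 175  94  26  90 105  43 101 100  31  10 114 216 216]
 [183 166  89  27  83 106  49  98 101  19  39 127 212 201]
 [191 157 156  67  94 115  84  98  93  15  45 141 209 199]
 [132 148 169 180 191 227 224 129 108  59  69 108 108  97]
 [ 94  44  61  61  72 115 107 117 165 175 148 110 109 112]
 [184 142 144 133  99  91  84  79 100 156 133 108 111 109]
 [245 248 250 245 221 205 134 119  97 164 131 104 107 109]
 [239 239 239 240 243 246 248 239 192 161 127  89 102 108]
 [236 238 236 237 236 237 237 240 239 239 214 128 103 101]
 [236 237 237 235 235 236 236 235 237 239 239 236 201 134]
 [237 237 236 236 237 236 235 237 235 237 236 238 238 227]]
10.25
```

The board is at reported TCP z=0.0024, so the tips sit about 28 mm higher than documented, which matches the image. I'll lift to a tip height of about 20 mm and push.

```bash
python3 -m handwheel '[{"tx":0,"ty":0,"tz":0.6,"wx":0,"wy":0,"wz":0,"jaw":1},{"tx":0,"ty":0,"tz":0.5,"wx":0,"wy":0,"wz":0,"jaw":1},{"tx":0,"ty":0,"tz":0,"wx":0,"wy":0,"wz":0,"jaw":1}]'| grep -E 'pos|force'
python3 -m handwheel '[{"tx":0.168,"ty":0.109,"tz":0,"wx":0,"wy":0,"wz":0,"jaw":1},{"tx":0.168,"ty":0.109,"tz":0,"wx":0,"wy":0,"wz":0,"jaw":1},{"tx":0.168,"ty":0.109,"tz":0,"wx":0,"wy":0,"wz":0,"jaw":1},{"tx":0.168,"ty":0.109,"tz":0,"wx":0,"wy":0,"wz":0,"jaw":1}]'| grep -E 'pos|force'
python3 -m handwheel '[{"tx":0.126,"ty":0.082,"tz":0,"wx":0,"wy":0,"wz":0,"jaw":1},{"tx":0.126,"ty":0.082,"tz":0,"wx":0,"wy":0,"wz":0,"jaw":1}]'| grep -E 'pos|force'
python3 -m handwheel '[{"tx":0.126,"ty":0.082,"tz":0,"wx":0,"wy":0,"wz":0,"jaw":1},{"tx":0.126,"ty":0.082,"tz":0,"wx":0,"wy":0,"wz":0,"jaw":1}]'| grep -E 'pos|force'
python3 -m handwheel '[{"tx":0.126,"ty":0.082,"tz":0,"wx":0,"wy":0,"wz":0,"jaw":1},{"tx":0.126,"ty":0.082,"tz":0,"wx":0,"wy":0,"wz":0,"jaw":1}]'| grep -E 'pos|force'
```

```text
tool_pos: [0.5097, -0.0768, 0.0117]
wrist_force: [0.1, -0.1, 0.0]
tool_pos: [0.516, -0.0721, 0.0109]
wrist_force: [0.1, 0.0, -0.2]
tool_pos: [0.5185, -0.0705, 0.0111]
wrist_force: [0.5, -0.2, 0.0]
tool_pos: [0.5207, -0.0691, 0.0111]
wrist_force: [-1.7, -1.4, -1.0]
tool_pos: [0.5234, -0.0674, 0.0111]
wrist_force: [-1.5, -1.7, -0.4]
```

Contact: the sliding force is about 2 N. Continuing.

```bash
python3 -m handwheel '[{"tx":0.126,"ty":0.082,"tz":0,"wx":0,"wy":0,"wz":0,"jaw":1},{"tx":0.126,"ty":0.082,"tz":0,"wx":0,"wy":0,"wz":0,"jaw":1}]'| grep -E 'pos|force'
python3 -m handwheel '[{"tx":0.126,"ty":0.082,"tz":0,"wx":0,"wy":0,"wz":0,"jaw":1},{"tx":0.126,"ty":0.082,"tz":0,"wx":0,"wy":0,"wz":0,"jaw":1}]'| grep -E 'pos|force'
python3 -m handwheel '[{"tx":0.084,"ty":0.055,"tz":0,"wx":0,"wy":0,"wz":0,"jaw":1},{"tx":0.084,"ty":0.055,"tz":0,"wx":0,"wy":0,"wz":0,"jaw":1}]'| grep -E 'pos|force'
python3 -m handwheel '[{"tx":0.084,"ty":0.055,"tz":0,"wx":0,"wy":0,"wz":0,"jaw":1}]'| grep -E 'pos|force'
python3 -m handwheel '[{"tx":0.084,"ty":0.055,"tz":0,"wx":0,"wy":0,"wz":0,"jaw":1}]'| grep -E 'pos|force'
```

```text
tool_pos: [0.5261, -0.0658, 0.0112]
wrist_force: [-0.8, -1.8, 0.1]
tool_pos: [0.5286, -0.064, 0.0112]
wrist_force: [-0.7, -1.9, -1.0]
tool_pos: [0.5303, -0.0629, 0.0112]
wrist_force: [-0.5, -1.8, -0.6]
tool_pos: [0.5311, -0.0624, 0.0112]
wrist_force: [-0.8, -1.7, -1.4]
tool_pos: [0.532, -0.0619, 0.0112]
wrist_force: [-0.4, -2.0, 0.2]
```

```bash
python3 -m handwheel '[{"tx":0.084,"ty":0.055,"tz":0,"wx":0,"wy":0,"wz":0,"jaw":1}]'| grep -E 'pos|force'
python3 -m handwheel '[{"tx":0.084,"ty":0.055,"tz":0,"wx":0,"wy":0,"wz":0,"jaw":1}]'| grep -E 'pos|force'
python3 -m handwheel '[{"tx":0.042,"ty":0.027,"tz":0,"wx":0,"wy":0,"wz":0,"jaw":1}]'| grep -E 'pos|force'
python3 -m handwheel '[{"tx":0.042,"ty":0.027,"tz":0,"wx":0,"wy":0,"wz":0,"jaw":1}]'| grep -E 'pos|force'
```

```text
tool_pos: [0.5328, -0.0613, 0.0112]
wrist_force: [-0.6, -1.6, -1.1]
tool_pos: [0.5337, -0.0608, 0.0112]
wrist_force: [-0.6, -2.2, -0.8]
tool_pos: [0.5342, -0.0605, 0.0112]
wrist_force: [-0.8, -1.3, -1.1]
tool_pos: [0.5345, -0.0603, 0.0113]
wrist_force: [-0.5, -1.4, -0.4]
```

```bash
python3 -m handwheel '[{"tx":0.084,"ty":0.055,"tz":0,"wx":0,"wy":0,"wz":0,"jaw":1}]'| grep -E 'pos|force'
python3 -m handwheel '[{"tx":0.084,"ty":0.055,"tz":0,"wx":0,"wy":0,"wz":0,"jaw":1}]'| grep -E 'pos|force'
python3 -m handwheel '[{"tx":0.042,"ty":0.027,"tz":0,"wx":0,"wy":0,"wz":0,"jaw":1}]'| grep -E 'pos|force'
python3 -m handwheel '[{"tx":0.042,"ty":0.027,"tz":0,"wx":0,"wy":0,"wz":0,"jaw":1}]'| grep -E 'clock|pos|force'
```

```text
tool_pos: [0.5346, -0.0601, 0.0112]
wrist_force: [-4.5, -6.8, 1.6]
tool_pos: [0.5346, -0.06, 0.0112]
wrist_force: [-6.2, -9.9, 1.7]
tool_pos: [0.5346, -0.06, 0.0112]
wrist_force: [-6.1, -9.2, 3.2]
clock: 13.15
tool_pos: [0.5346, -0.06, 0.0112]
wrist_force: [-7.0, -11.7, 3.4]
```

The drawer is firmly at its stop with about 13 N on it. I'll retract, rise, and move over the button.

```bash
python3 -m handwheel '[{"tx":-0.84,"ty":-0.545,"tz":0,"wx":0,"wy":0,"wz":0,"jaw":1},{"tx":-0.84,"ty":-0.545,"tz":0,"wx":0,"wy":0,"wz":0,"jaw":1},{"tx":-0.84,"ty":-0.545,"tz":0,"wx":0,"wy":0,"wz":0,"jaw":1},{"tx":0,"ty":0,"tz":2.5,"wx":0,"wy":0,"wz":0,"jaw":1},{"tx":0,"ty":0,"tz":2.5,"wx":0,"wy":0,"wz":0,"jaw":1},{"tx":0,"ty":0,"tz":2.5,"wx":0,"wy":0,"wz":0,"jaw":1},{"tx":0,"ty":0,"tz":1.5,"wx":0,"wy":0,"wz":0,"jaw":1},{"tx":0,"ty":0,"tz":0,"wx":0,"wy":0,"wz":0,"jaw":1},{"tx":0,"ty":0,"tz":0,"wx":0,"wy":0,"wz":0,"jaw":1}]'
python3 -c "
from h import *
s=snap('scene');b=s['pixels'][140:230,270:370,::-1]
cv2.imwrite('pics/c9.png',cv2.resize(b,None,fx=6,fy=6,interpolation=cv2.INTER_CUBIC))
print(np.array([.6,-.0183,.062])-status.get_obs()['tool_pos'])"
```

```text
clock: 14.05
tool_pos: [0.5114, -0.0749, 0.1011]
tool_rot: [-0.0, 0.88, -0.475, 0.0]
wrist_force: [-1.5, 0.2, 0.6]
width: -0.0
[ 0.08901476  0.05649508 -0.03856492]
```

View pics/c9.png

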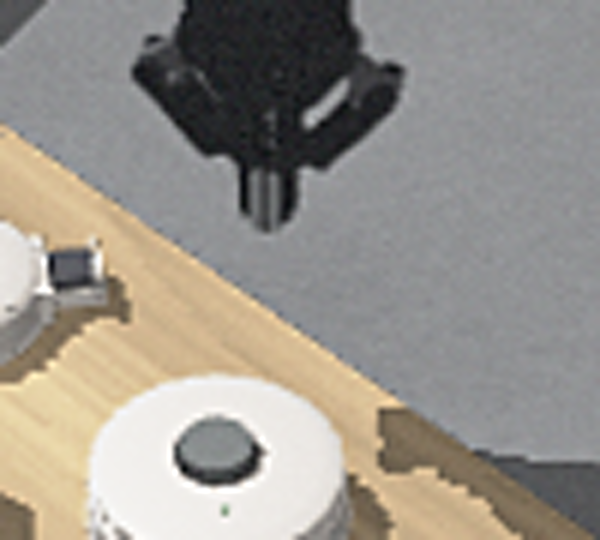

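The drawer no longer shows beyond the cover, so it's home. Moving over the button.

```bash
python3 -m handwheel '[{"tx":1.78,"ty":1.13,"tz":0,"wx":0,"wy":0,"wz":0,"jaw":1},{"tx":1.78,"ty":1.13,"tz":0,"wx":0,"wy":0,"wz":0,"jaw":1},{"tx":1.78,"ty":1.13,"tz":0,"wx":0,"wy":0,"wz":0,"jaw":1},{"tx":1.78,"ty":1.13,"tz":0,"wx":0,"wy":0,"wz":0,"jaw":1},{"tx":1.78,"ty":1.13,"tz":0,"wx":0,"wy":0,"wz":0,"jaw":1},{"tx":0,"ty":0,"tz":-1.2,"wx":0,"wy":0,"wz":0,"jaw":1},{"tx":0,"ty":0,"tz":-1.2,"wx":0,"wy":0,"wz":0,"jaw":1},{"tx":0,"ty":0,"tz":-0.8,"wx":0,"wy":0,"wz":0,"jaw":1},{"tx":0,"ty":0,"tz":0,"wx":0,"wy":0,"wz":0,"jaw":1},{"tx":0,"ty":0,"tz":0,"wx":0,"wy":0,"wz":0,"jaw":1}]'
python3 -c "
from h import *
s=snap('scene');b=s['pixels'][160:250,260:360,::-1]
cv2.imwrite('pics/c10.png',cv2.resize(b,None,fx=6,fy=6,interpolation=cv2.INTER_CUBIC))
p=status.get_obs()['tool_pos'];f=lambda q:((proj(s,q)-[260,160])*6+2.5).round()
print(p,'tip centre',f(p+[0,0,.0096]),'front',f(p+[.0092,.006,.0096]),'button',f([.6,-.0183,.0645]))"
```

```text
clock: 15.1
tool_pos: [0.5998, -0.0189, 0.0685]
tool_rot: [0.0, 0.88, -0.475, -0.001]
wrist_force: [0.9, -0.4, 0.0]
width: 0.0003
[ 0.60034562 -0.01891871  0.06908501] tip centre [276. 295.] front [271. 311.] button [278. 316.]
```

View pics/c10.png

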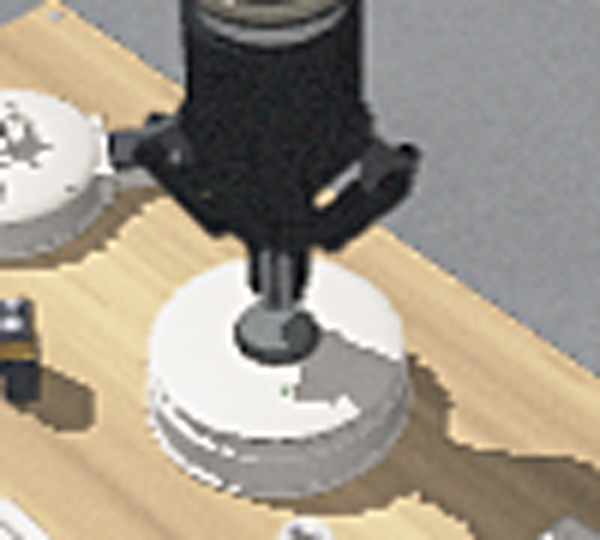

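The tip (front at (277,309)) is centred above the button at about (276,325), as predicted. Pressing slowly.

```bash
python3 -m handwheel '[{"tx":0,"ty":0,"tz":-0.5,"wx":0,"wy":0,"wz":0,"jaw":1},{"tx":0,"ty":0,"tz":-0.4,"wx":0,"wy":0,"wz":0,"jaw":1},{"tx":0,"ty":0,"tz":-0.2,"wx":0,"wy":0,"wz":0,"jaw":1},{"tx":0,"ty":0,"tz":-0.2,"wx":0,"wy":0,"wz":0,"jaw":1}]'|grep -E 'pos|force'
python3 -m handwheel '[{"tx":0,"ty":0,"tz":-0.15,"wx":0,"wy":0,"wz":0,"jaw":1},{"tx":0,"ty":0,"tz":-0.15,"wx":0,"wy":0,"wz":0,"jaw":1}]'|grep -E 'pos|force'
python3 -m handwheel '[{"tx":0,"ty":0,"tz":-0.1,"wx":0,"wy":0,"wz":0,"jaw":1},{"tx":0,"ty":0,"tz":-0.1,"wx":0,"wy":0,"wz":0,"jaw":1}]'|grep -E 'pos|force'
python3 -m handwheel '[{"tx":0,"ty":0,"tz":-0.1,"wx":0,"wy":0,"wz":0,"jaw":1}]'|grep -E 'pos|force'
```

```text
tool_pos: [0.6007, -0.0184, 0.056]
wrist_force: [-0.1, 0.4, -0.1]
tool_pos: [0.6007, -0.0184, 0.0533]
wrist_force: [-0.7, 0.2, 2.7]
tool_pos: [0.6007, -0.0184, 0.0514]
wrist_force: [-0.9, -0.7, 3.9]
tool_pos: [0.6007, -0.0185, 0.0505]
wrist_force: [-1.2, 0.2, 2.8]
```

```bash
python3 -m handwheel '[{"tx":0,"ty":0,"tz":-0.1,"wx":0,"wy":0,"wz":0,"jaw":1},{"tx":0,"ty":0,"tz":-0.05,"wx":0,"wy":0,"wz":0,"jaw":1}]'|grep -E 'pos|force'
python3 -m handwheel '[{"tx":0,"ty":0,"tz":-0.05,"wx":0,"wy":0,"wz":0,"jaw":1},{"tx":0,"ty":0,"tz":-0.05,"wx":0,"wy":0,"wz":0,"jaw":1}]'|grep -E 'pos|force'
```

```text
tool_pos: [0.6007, -0.0184, 0.0489]
wrist_force: [-2.7, 0.0, 7.9]
tool_pos: [0.6008, -0.0185, 0.0489]
wrist_force: [-3.9, 0.9, 13.2]
```

The button is at its stop (13 N at z=0.0489). I'll hold it just over 2 s, then withdraw.

```bash
python3 -m handwheel '[{"tx":0,"ty":0,"tz":0,"wx":0,"wy":0,"wz":0,"jaw":1},{"tx":0,"ty":0,"tz":0,"wx":0,"wy":0,"wz":0,"jaw":1},{"tx":0,"ty":0,"tz":0,"wx":0,"wy":0,"wz":0,"jaw":1},{"tx":0,"ty":0,"tz":0,"wx":0,"wy":0,"wz":0,"jaw":1},{"tx":0,"ty":0,"tz":0,"wx":0,"wy":0,"wz":0,"jaw":1},{"tx":0,"ty":0,"tz":0,"wx":0,"wy":0,"wz":0,"jaw":1},{"tx":0,"ty":0,"tz":0,"wx":0,"wy":0,"wz":0,"jaw":1},{"tx":0,"ty":0,"tz":0,"wx":0,"wy":0,"wz":0,"jaw":1},{"tx":0,"ty":0,"tz":0,"wx":0,"wy":0,"wz":0,"jaw":1},{"tx":0,"ty":0,"tz":0,"wx":0,"wy":0,"wz":0,"jaw":1},{"tx":0,"ty":0,"tz":0,"wx":0,"wy":0,"wz":0,"jaw":1},{"tx":0,"ty":0,"tz":0,"wx":0,"wy":0,"wz":0,"jaw":1},{"tx":0,"ty":0,"tz":0,"wx":0,"wy":0,"wz":0,"jaw":1},{"tx":0,"ty":0,"tz":0,"wx":0,"wy":0,"wz":0,"jaw":1},{"tx":0,"ty":0,"tz":0,"wx":0,"wy":0,"wz":0,"jaw":1},{"tx":0,"ty":0,"tz":0,"wx":0,"wy":0,"wz":0,"jaw":1},{"tx":0,"ty":0,"tz":0,"wx":0,"wy":0,"wz":0,"jaw":1},{"tx":0,"ty":0,"tz":0,"wx":0,"wy":0,"wz":0,"jaw":1},{"tx":0,"ty":0,"tz":0,"wx":0,"wy":0,"wz":0,"jaw":1},{"tx":0,"ty":0,"tz":0,"wx":0,"wy":0,"wz":0,"jaw":1}]'
python3 -m handwheel '[{"tx":0,"ty":0,"tz":0,"wx":0,"wy":0,"wz":0,"jaw":1},{"tx":0,"ty":0,"tz":0,"wx":0,"wy":0,"wz":0,"jaw":1},{"tx":0,"ty":0,"tz":0.4,"wx":0,"wy":0,"wz":0,"jaw":1},{"tx":0,"ty":0,"tz":0.5,"wx":0,"wy":0,"wz":0,"jaw":1},{"tx":0,"ty":0,"tz":1.5,"wx":0,"wy":0,"wz":0,"jaw":1},{"tx":0,"ty":0,"tz":2.5,"wx":0,"wy":0,"wz":0,"jaw":1},{"tx":0,"ty":0,"tz":3,"wx":0,"wy":0,"wz":0,"jaw":1},{"tx":0,"ty":0,"tz":3,"wx":0,"wy":0,"wz":0,"jaw":1},{"tx":0,"ty":0,"tz":3,"wx":0,"wy":0,"wz":0,"jaw":1},{"tx":-2,"ty":-1.3,"tz":0,"wx":0,"wy":0,"wz":0,"jaw":1},{"tx":-2,"ty":-1.3,"tz":0,"wx":0,"wy":0,"wz":0,"jaw":1},{"tx":-2,"ty":-1.3,"tz":0,"wx":0,"wy":0,"wz":0,"jaw":1},{"tx":0,"ty":0,"tz":0,"wx":0,"wy":0,"wz":0,"jaw":1},{"tx":0,"ty":0,"tz":0,"wx":0,"wy":0,"wz":0,"jaw":1}]'
python3 -c "
from h import *
s=snap('scene','pics/end.png')"
```

```text
clock: 18.45
tool_pos: [0.6008, -0.0185, 0.0489]
tool_rot: [-0.0, 0.88, -0.475, 0.0]
wrist_force: [-2.4, -0.3, 10.5]
width: 0.0004
clock: 19.85
tool_pos: [0.5413, -0.0577, 0.1874]
tool_rot: [-0.0, 0.88, -0.475, 0.001]
wrist_force: [0.8, 0.0, 0.2]
width: 0.0
```

View pics/end.png

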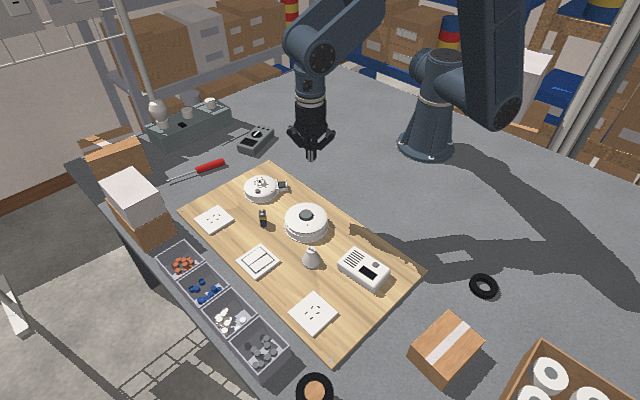

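The smoke alarm's drawer is home and its button at (306,215) is up. The heat drawer at (283,185) and all the loose things are where they started, and the arm is clear.

```bash
python3 -c "
from h import *
a=cv2.imread('pics/scene0.png');b=cv2.imread('pics/end.png')
for n,(u,v) in dict(heatdr=(283,185),batt=(263,217),lamp=(311,257),tape=(484,286),drv=(209,167),dmm=(256,140),carton=(447,348)).items():
  t=cv2.cvtColor(a[v-12:v+13,u-12:u+13],cv2.COLOR_BGR2GRAY);r=cv2.matchTemplate(cv2.cvtColor(b[v-18:v+19,u-18:u+19],cv2.COLOR_BGR2GRAY),t,5);_,m,_,l=cv2.minMaxLoc(r);print(n,round(m,2),l[0]-6,l[1]-6)
print(order.finish_job())"
```

```text
heatdr 1.0 0 0
batt 1.0 0 0
lamp 1.0 0 0
tape 0.97 0 0
drv 0.99 0 0
dmm 1.0 0 0
carton 1.0 0 0
the job is handed in; nothing more can be done
None
```

The smoke alarm's drawer is pushed home and its test button has been pressed and released. I handed the job in at about 20 s, and no verdict was reported.

- **Drawer:** it slid at about 2 N to a firm stop. The last steps pressed the stop to about 13–14 N, above the suggested 6 N but well under 50 N. In the pictures afterwards it no longer shows beyond the cover.
- **Button:** it went about 6 mm in to its stop and stayed there at 8–13 N for a little over 2 s. The final picture shows it up again with the arm clear and no wrist force beyond noise.
- **Everything else:** comparing the first and last pictures showed no shift in the heat alarm's drawer or any of the six loose things.

**Disagreement:** the fingertips were really about 28 mm higher than the reported pose and the 19 mm tip offset imply. My first push therefore passed over the drawer without touching it. I corrected this by touching the board to find the true height, which pressed it with up to 29 N, and then repeated the push. In the start picture the gripper also looked about 20 mm off sideways, which I did not explain, but it did not show at the alarm.

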